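# Clear the wood scraps and open the cleaner jug

### The job

Get the worktop ready for a wipe-down: first put the two broken bits of wood into the open tin pot, then open the cleaner jug by pressing its safety cap down, twisting it counterclockwise while pressed, and lifting it off. Finish still holding the cap in the gripper, level and still, a few centimetres clear above the jug's mouth. Leave everything else standing where it is.

Things in the scene. Friction and masses are not known exactly. Their poses are not given: they have to be found in the camera images.
- chip_a: broken bit of brown wood, lying flat: 64 long (its x axis) x 24 wide (y) x 20 high, splintered narrower at both ends, the middle 40 of its length is full width and height; loose, 25 g; origin at the centre of its underside
- chip_b: second broken bit of wood, the same shape and axes as the first
- scrap_pot: open, empty grey tin pot for scraps: round, 120 mm across, 105 high, mouth about 95 wide inside, no handle, 0.5 kg, loose; origin at the centre of its underside, z up
- jug: white plastic cleaner jug with blank labels, 70 (x) x 96 (y) mm, held fast by its foot in a fixed steel holder 92 x 118 (jug and holder cannot move or turn). Sloping shoulders end 130 above the worktop at the neck, 44 across there. Its mouth, the highest point of the neck (top of a sprung pin inside the cap), is 168 above the worktop. Origin: centre of the underside, z up
- cap: round grey ribbed push-and-turn cap on the jug, 54 mm outer diameter, 36 high, 40 g; origin: centre of its lower rim, z up. Locked: rim 138 above the worktop, x axis along the jug's x. Push down 5 to 7 mm; kept down, turn counterclockwise seen from above: free to lift straight off at 55 to 125 degrees (stop at 130). Clockwise it stops after 8. Inside, two lugs hold it under ledges of the neck
- jug_spring (a joint): how far the cap has pushed the sprung pin in the jug's neck down, m: 0 at rest, 0.004 just passes the safety tooth, 0.008 is the cap bottoming on the shoulder. The spring resists with 5.4 N at first and 0.9 N more per mm. Past about 50 degrees of turn the tooth is behind and the spring may lift the cap again
- honey: bystander: honey jar with a dark lid, 65 across, 86 high, origin at the centre of the underside
- spice: bystander: spice jar with a dark lid, 41 across, 105 high, origin at the centre of the underside
- mug: bystander: two-tone mug with handle, 78 x 116, 101 high, origin at the centre of the underside
- cup: bystander: small white dotted cup with handle, 65 x 90, 56 high, origin at the centre of the underside. Above it hangs the wall cabinet: keep the arm clear of it. Its front is 0.59 m ahead of the robot base, its left side 0.055 m to the right of the base axis, its underside 0.54 m above the worktop
- glass: bystander: drinking glass, 81 across, 91 high, origin at the centre of the underside

How it is judged:
By the outcome, as a careful person would: the job done as asked, in the order asked, and still so for the second after the job is handed in, while the arm keeps its last pose, push and grip.
It also fails if it takes over 72 s, if anything falls off the work surface, if the arm or the gripper's body presses on something with over 40 N, if the wrist force passes 120 N, or if a joint passes its speed limit or range.

### The arm

A 6-joint arm with a two-finger parallel gripper is mounted at the origin on a cart in front of the work surface, level with it; the furniture and walls round the work are solid. World frame = base frame: x ahead of the robot, y to its left, z up, the work surface at z = 0. Lengths are in m, angles in degrees, forces in N, time in s.
With the tool pointing down it reaches from about 0.3 to 0.75 m from the base axis. Payload 8.5 kg.
Tool frame: the origin (TCP) lies midway between the tips of the shut fingers; the grasp point (between the pads) lies 19 mm behind it (env.pinch_z is the z of the grasp point in the tool frame, in m); z points along the fingers, y is the line along which they close (so a half turn about z gives the same grasp; the last joint's range is limited). The gripper opens to 85 mm and grips with 20 to 120 N. Pads are 22 mm wide; open, the fingers measure 114 mm over their backs; the gripper's body (76 mm by 85 mm) begins 54 mm behind the grasp point. The pads swing forward as they close: fully open they stand 13 mm farther back than shut.
Start: joints at [61.518, 21.807, 74.336, -0, 83.858, -12.336], TCP at [0.153, 0.528, 0.231] pointing down, gripper open.
Joint ranges: [-178.18, 178.18], [-50.72, 133.34], [12.68, 142.11], [-81.47, 261.47], [9.98, 163.14], [-165.26, 165.26]. Speed limits (degrees/s): [136.94, 136.94, 180, 180, 180, 180].

### API

Orientations are given as a 3x3 rotation matrix whose columns are the frame's x, y, z axes.
In Python, from rig import env gives the robot as it stands.
- The arm moves only by the tool arm_command, never from a script. Its argument "deltas" is a list of rows, each an object of numbers: "rx", "ry", "rz": the turn, a rotation vector about the tool's x, y, z in rad; "dx", "dy", "dz": the shift along the tool's x, y, z in m; "fingers": the finger opening in m, from 0 to 0.0854. In form: [{"rx": .., "ry": .., "rz": .., "dx": .., "dy": .., "dz": .., "fingers": ..}, ...]. A call has 1 to 12 rows; each row shifts and turns the commanded pose from where the row before left it, along the tool's axes as they then stand; what a row does not reach is not made up. A row lasts 1/10 s, in which the tool goes at most 50 mm and 8.59 degrees, less where a joint would pass 70% of its speed; a pose out of reach is approached as far as the arm can. A call is refused whole if a number of a shift passes 0.05 or a number of a turn 0.15, either way. A call with a gripper value outside its range is refused whole. The fingers move at their own pace and stop on an object; "squeeze" is the grip in N (left out, the last holds). Time passes only in rows, so rows that do not move let the fingers close. It gives the time, the measured TCP pose, the force, the opening and the grip force at its end, in the units of the state.
- env.observe(): the state, without advancing time (a new reading comes with each control period).
- env.get_image(name): name is "scene" or "top" or "wrist"; returns a dict with "color" (480x640x3 uint8, blue, green, red), "camera_matrix" (3x3 intrinsics, pixels), "eye" and "orientation" of the camera in the world. Camera axes: x right, y up, looking along -z (the intrinsics and any distortion apply to the point x, -y, -z); pixel columns grow to the right and rows downward; lengths in m; the calibration is good to about 2 mm. The wrist camera is an equidistant fisheye: a pixel r from the principal point sees the ray r / f radians off the axis. A picture is of the moment at which its call begins. There is no depth.
- env.close_job(): hands the job in; it is judged then, once.
Trained networks look in a picture, given as the dict that the camera call returned (one of the last four; its "shot" number tells which), for a name from the list of things; names that differ only in an ending like _2 or _b are one class to them, and where a whole thing is asked for, a point or a joint stands for the part that bears it (a point fixed in the world has none). Each returns a list of dicts, best first, with "p" (0 to 1); they miss things now and then, are a little off and sometimes report something else, mostly with a low value. They report only what shows in the picture. A call takes as long as a camera call.
- env.look_for(query, picture): "box" ([left, top, right, bottom] in pixels, round what is visible of it).
- env.tip_of(query, picture): "location" ([column, row] in pixels: a listed point, or the origin of a listed thing).
The state is a dict: "time_s": time; "q": joint angles; "qvel": joint speeds; "joint_efforts": joint torques, N m; "position": TCP position; "tool_rot": TCP orientation; "ft_force": force on the tool from outside, world axes, zero at the start; "wrist_torque": the same for the moment, N m; "grip_width": finger opening in m; "gripper_force": force on a finger pad.
Only numpy, scipy, OpenCV 4.12 (cv2) and the standard library are available. Lean on these libraries where they do the work, as an engineer would, in place of code of your own. Each camera call takes 0.05 s, during which the arm holds its last target. There are 200 camera calls.

## Working session

There is one attempt and no reset: what is moved stays moved. The work goes in short steps, Python scripts to look and compute and a tool call to move; the robot and the scene stay as the last step left them, time stands still between calls to the robot, and variables do not carry over. Pictures are saved under pics/ and viewed, at most 10 in all, crops included, and the job is handed in when it is done.

Besides the shell and the picture viewer there is one more tool, called after ">>>" as name(argument=value, ...) on one line, values as JSON. arm_command: Moves the arm, as the interface text tells. Its arguments: {"type":"object","properties":{"deltas":{"type":"array"},"squeeze":{"type":"number"}},"required":["deltas"]}

```bash
ls; mkdir -p pics
cat > h.py <<'E'
import numpy as np, cv2
from rig import env
def ray(p,uv):
    K=np.array(p["camera_matrix"]);R=np.array(p["orientation"]);e=np.array(p["eye"])
    x=(uv[0]-K[0,2])/K[0,0];y=(uv[1]-K[1,2])/K[1,1]
    if p.get("_w"):
        r=np.hypot(x,y);s=np.sin(r)/r if r>1e-9 else 1
        d=np.array([x*s,-y*s,-np.cos(r)])
    else: d=np.array([x,-y,-1.])
    d=R@d;return e,d/np.linalg.norm(d)
def atz(p,uv,z):
    e,d=ray(p,uv);return e+d*(z-e[2])/d[2]
def tri(rs):
    A=sum(np.eye(3)-np.outer(d,d) for e,d in rs);b=sum((np.eye(3)-np.outer(d,d))@e for e,d in rs)
    X=np.linalg.solve(A,b);return X,max(np.linalg.norm((np.eye(3)-np.outer(d,d))@(X-e)) for e,d in rs)
def proj(p,X):
    K=np.array(p["camera_matrix"]);R=np.array(p["orientation"]);c=R.T@(np.array(X)-np.array(p["eye"]))
    v=np.array([c[0],-c[1],-c[2]])
    if p.get("_w"):
        r=np.hypot(v[0],v[1]);t=np.arctan2(r,v[2]);v=np.array([v[0]/r*t,v[1]/r*t,1])
    else: v=v/v[2]
    return (K@v)[:2]
def shot(n,f=None):
    p=env.get_image(n)
    if n=="wrist":p["_w"]=1
    if f: cv2.imwrite("pics/"+f,p["color"])
    return p
E
python3 - <<'E'
from h import *
np.set_printoptions(precision=4,suppress=True)
P={n:shot(n,n+"0.png") for n in("scene","top","wrist")}
for n,p in P.items(): print(n,np.array(p["eye"]),np.array(p["camera_matrix"])[0],[k for k in p if k!='color'])
for q in("chip_a","scrap_pot","cap","jug","honey","spice","mug","cup","glass"):
    for n,p in P.items():
        print(q,n,[(np.round(b["box"]).astype(int).tolist(),round(b["p"],2)) for b in env.look_for(q,p)[:3]],[(np.round(b["location"],1).tolist(),round(b["p"],2)) for b in env.tip_of(q,p)[:3]])
s=env.observe();print(s["time_s"],s["ft_force"],env.pinch_z,s["tool_rot"])
E
```

```text
pics
scene [-0.2399 -0.4108  0.9147] [569.171    0.     314.9112] ['camera_matrix', 'eye', 'orientation', 'shot']
top [ 0.4431 -0.0273  1.262 ] [488.7235   0.     314.2828] ['camera_matrix', 'eye', 'orientation', 'shot']
wrist [0.08   0.5489 0.3739] [371.6483   0.     321.7559] ['camera_matrix', 'eye', 'orientation', 'shot', '_w']
chip_a scene [([285, 289, 319, 306], 0.71), ([272, 248, 290, 273], 0.69)] [([296.1, 298.6], 0.75), ([281.4, 261.4], 0.57)]
chip_a top [([297, 249, 322, 262], 0.74), ([267, 214, 286, 236], 0.71)] [([307.6, 257.8], 0.78), ([381.3, 265.0], 0.63), ([276.4, 224.4], 0.46)]
chip_a wrist [] [([143.2, 477.6], 0.59)]
scrap_pot scene [([354, 285, 414, 365], 0.71), ([219, 254, 245, 301], 0.32)] [([384.5, 342.3], 0.58)]
scrap_pot top [([362, 244, 416, 291], 0.66)] [([382.6, 263.2], 0.67)]
scrap_pot wrist [([0, 418, 36, 480], 0.56)] []
cap scene [([196, 174, 224, 203], 0.66)] [([210.8, 192.1], 0.68)]
cap top [] [([191.3, 222.7], 0.73)]
cap wrist [] []
jug scene [([187, 193, 241, 257], 0.6)] [([215.5, 237.2], 0.79)]
jug top [([180, 208, 202, 234], 0.72), ([172, 199, 232, 
[... 416 characters left out ...]
, 464], 0.47)] [([121.6, 428.4], 0.64)]
mug scene [([306, 195, 356, 253], 0.56)] [([330.9, 234.5], 0.83)]
mug top [([277, 156, 316, 195], 0.57)] [([299.4, 175.5], 0.7), ([192.7, 222.5], 0.27)]
mug wrist [] []
cup scene [([366, 260, 410, 286], 0.83)] [([386.1, 284.4], 0.8), ([297.6, 298.0], 0.37)]
cup top [([351, 194, 382, 217], 0.62)] [([361.9, 210.0], 0.82), ([439.9, 209.0], 0.66), ([274.6, 225.8], 0.64)]
cup wrist [] []
glass scene [] [([474.1, 315.0], 0.65)]
glass top [([427, 189, 464, 221], 0.64), ([299, 249, 323, 266], 0.56)] [([437.8, 207.8], 0.78)]
glass wrist [] []
2.85 [ 0.3393  0.0296 -0.5448] -0.0187 [[-0.9605  0.2781  0.    ]
 [ 0.2781  0.9605 -0.    ]
 [-0.     -0.     -1.    ]]
```

Run:
```python
from h import *
t=cv2.imread("pics/top0.png")[140:320,150:480]; cv2.imwrite("pics/c1.png",cv2.resize(t,None,fx=2.4,fy=2.4,interpolation=cv2.INTER_CUBIC))
t=cv2.imread("pics/scene0.png")[150:400,100:520]; cv2.imwrite("pics/c2.png",cv2.resize(t,None,fx=1.9,fy=1.9,interpolation=cv2.INTER_CUBIC))
```

```text
(no output)
```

View pics/c1.png

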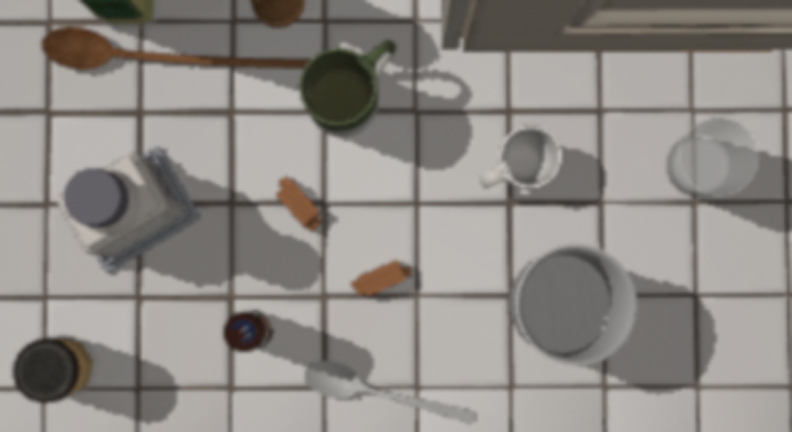

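View pics/c2.png

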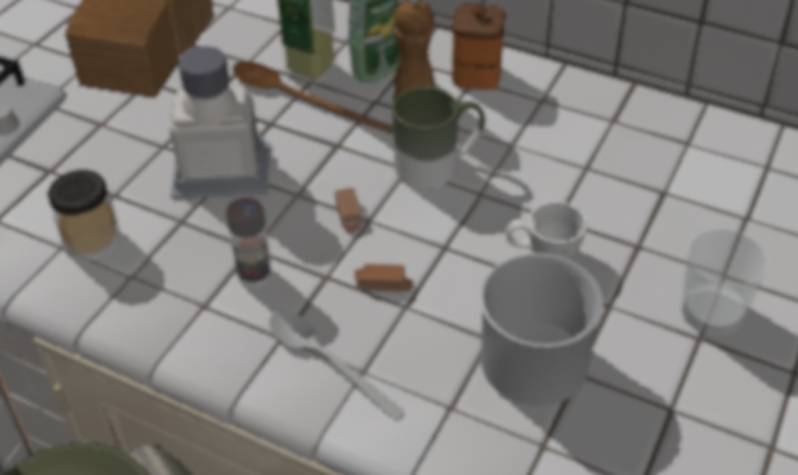

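The top view (c1) shows the chips at about (309,256) and (275,225), the pot at (387,268), the cap at (190,222) and the mug at (292,177). Nothing stands close enough to the chips to block the fingers. Now I'll measure them by colour and triangulation.

Run:
```python
from h import *
np.set_printoptions(precision=4,suppress=True)
P={}
for n in("scene","top"): P[n]=shot(n)
C={}
for n,wins in(("top",[(290,242,330,270),(262,206,292,242)]),("scene",[(278,282,325,312),(266,242,296,280)])):
    hsv=cv2.cvtColor(P[n]["color"],cv2.COLOR_BGR2HSV)
    m=((hsv[...,0]<15)&(hsv[...,1]>85)).astype(np.uint8)
    for i,(a,b,c,d) in enumerate(wins):
        ys,xs=np.nonzero(m[b:d,a:c]);pts=np.stack([xs+a,ys+b],1).astype(np.float32)
        C[n,i]=pts;print(n,i,len(pts),pts.mean(0),cv2.minAreaRect(pts))
for i in(0,1):
    print("tri",tri([ray(P[n],C[n,i].mean(0)) for n in P]))
    W=np.array([atz(P["top"],u,.02)[:2] for u in C["top",i]]);c=W.mean(0);w,v=np.linalg.eigh(np.cov((W-c).T))
    print(" top@.02",c,"axis deg",np.degrees(np.arctan2(v[1,1],v[0,1])),2*np.sqrt(3*w))
    r=cv2.minAreaRect((W*1000).astype(np.float32));print(r)
# cap top
J=tri([ray(P["top"],(150+96/2.4,140+196/2.4)),ray(P["scene"],(100+203/1.9,150+60/1.9))]);print("captop",J)
print("jug org",tri([ray(P["top"],(204.8,227.6)),ray(P["scene"],(215.5,237.2))]))
print("cap org",tri([ray(P["top"],(191.3,222.7)),ray(P["scene"],(210.8,192.1))]))
print("pot org",tri([ray(P["top"],(382.6,263.2)),ray(P["scene"],(384.5,342.3))]), "rim ctr", atz(P["top"],(150+574/2.4,140+305/2.4),.105))
# holder orientation: corners crop top
for u in((158,150),(196,213),(110,268)):print("holder",atz(P["top"],(150+u[0]/2.4,140+u[1]/2.4),.0))
for n,u in dict(honey=(180.9,290.8),spice=(252.7,273.9),mug=(299.4,175.5),cup=(361.9,210),glass=(437.8,207.8)).items():print(n,atz(P["top"],u,0))
```

```text
top 0 190 [308.2526 255.7789] ((308.5000305175781, 255.50003051757812), (9.391487121582031, 23.70232391357422), 63.43495178222656)
top 1 189 [274.0476 224.7354] ((274.0, 224.5), (23.33452033996582, 9.192387580871582), 45.0)
scene 0 279 [301.1828 295.6021] ((301.5, 295.5), (11.0, 27.0), 90.0)
scene 1 114 [282.6667 257.5439] ((283.1500244140625, 258.95001220703125), (18.34120750427246, 8.538147926330566), 71.56504821777344)
tri (array([ 0.4597, -0.0118,  0.0078]), np.float64(0.0005594654580210938))
 top@.02 [ 0.4598 -0.0125] axis deg 111.77392862694505 [0.0216 0.0556]
((460.5185852050781, -13.103641510009766), (23.82543182373047, 60.16493225097656), 26.35088348388672)
tri (array([0.539 , 0.0763, 0.0126]), np.float64(0.0014072125752381626))
 top@.02 [0.5391 0.0745] axis deg -140.9899432780139 [0.0219 0.0556]
((539.7599487304688, 74.64309692382812), (59.734397888183594, 23.41691017150879), 44.89430236816406)
captop (array([0.5339, 0.2518, 0.1716]), np.float64(0.0018413415061747762))
jug org (array([0.5325, 0.2547, 0.0081]), np.float64(0.001368310717749722))
cap org (array([0.5362, 0.2531, 0.1409]), np.float64(0.0021965696787408467))
pot org (array([ 0.4411, -0.2079, -0.0169]), np.float64(0.0019113711249601616)) rim ctr [ 0.4314 -0.2045  0.105 ]
holder [0.599  0.2274 0.    ]
holder [0.5306 0.1858 0.    ]
holder [0.4716 0.2779 0.    ]
honey [0.3713 0.3151 0.    ]
spice [0.4139 0.1309 0.    ]
mug [0.6691 0.0103 0.    ]
cup [ 0.5783 -0.1517  0.    ]
glass [ 0.5834 -0.3487  0.    ]
```

>>> arm_command(deltas=[{"rz": -0.14, "fingers": 0.07}, {"rz": -0.14}, {"rz": -0.14}, {"rz": -0.14}, {"rz": -0.14}, {"rz": -0.14}, {"rz": -0.14}, {"dy": -0.0496}, {"dy": -0.0496}, {"dy": -0.0496}, {"dy": -0.0496}, {"dy": -0.0496}], squeeze=40)

```text
invalid input
```

>>> arm_command(deltas=[{"dy": -0.0496}, {"dy": -0.0496}, {"dy": -0.0496}, {"dy": -0.0496}, {"dy": -0.0496}, {"dy": -0.0496}, {"dy": -0.0496, "dx": -0.004}, {"dz": 0.04}, {"dz": 0.04}, {"dz": 0.02}, {"dz": 0}])

```text
invalid input
```

>>> arm_command(deltas=[{"rx": 0, "ry": 0, "rz": -0.14, "dx": 0, "dy": 0, "dz": 0, "fingers": 0.07}, {"rx": 0, "ry": 0, "rz": -0.14, "dx": 0, "dy": 0, "dz": 0, "fingers": 0.07}, {"rx": 0, "ry": 0, "rz": -0.14, "dx": 0, "dy": 0, "dz": 0, "fingers": 0.07}, {"rx": 0, "ry": 0, "rz": -0.14, "dx": 0, "dy": 0, "dz": 0, "fingers": 0.07}, {"rx": 0, "ry": 0, "rz": -0.14, "dx": 0, "dy": 0, "dz": 0, "fingers": 0.07}, {"rx": 0, "ry": 0, "rz": -0.14, "dx": 0, "dy": 0, "dz": 0, "fingers": 0.07}, {"rx": 0, "ry": 0, "rz": -0.14, "dx": 0, "dy": 0, "dz": 0, "fingers": 0.07}, {"rx": 0, "ry": 0, "rz": 0, "dx": 0, "dy": -0.0496, "dz": 0, "fingers": 0.07}, {"rx": 0, "ry": 0, "rz": 0, "dx": 0, "dy": -0.0496, "dz": 0, "fingers": 0.07}, {"rx": 0, "ry": 0, "rz": 0, "dx": 0, "dy": -0.0496, "dz": 0, "fingers": 0.07}, {"rx": 0, "ry": 0, "rz": 0, "dx": 0, "dy": -0.0496, "dz": 0, "fingers": 0.07}, {"rx": 0, "ry": 0, "rz": 0, "dx": 0, "dy": -0.0496, "dz": 0, "fingers": 0.07}], squeeze=40)

```text
time_s: 4.15
position: [0.3133, 0.3367, 0.2315]
tool_rot: [[-0.766, -0.643, 0.0], [-0.643, 0.766, 0.0], [-0.001, -0.0, -1.0]]
ft_force: [0.2, 0.7, -0.4]
grip_width: 0.0699
gripper_force: 0.0
```

>>> arm_command(deltas=[{"rx": 0, "ry": 0, "rz": 0, "dx": 0, "dy": -0.0496, "dz": 0, "fingers": 0.07}, {"rx": 0, "ry": 0, "rz": 0, "dx": 0, "dy": -0.0496, "dz": 0, "fingers": 0.07}, {"rx": 0, "ry": 0, "rz": 0, "dx": 0, "dy": -0.0496, "dz": 0, "fingers": 0.07}, {"rx": 0, "ry": 0, "rz": 0, "dx": 0, "dy": -0.0496, "dz": 0, "fingers": 0.07}, {"rx": 0, "ry": 0, "rz": 0, "dx": 0, "dy": -0.0496, "dz": 0, "fingers": 0.07}, {"rx": 0, "ry": 0, "rz": 0, "dx": 0, "dy": -0.0496, "dz": 0, "fingers": 0.07}, {"rx": 0, "ry": 0, "rz": 0, "dx": -0.004, "dy": -0.0496, "dz": 0, "fingers": 0.07}, {"rx": 0, "ry": 0, "rz": 0, "dx": 0, "dy": 0, "dz": 0.04, "fingers": 0.07}, {"rx": 0, "ry": 0, "rz": 0, "dx": 0, "dy": 0, "dz": 0.04, "fingers": 0.07}, {"rx": 0, "ry": 0, "rz": 0, "dx": 0, "dy": 0, "dz": 0.02, "fingers": 0.07}, {"rx": 0, "ry": 0, "rz": 0, "dx": 0, "dy": 0, "dz": 0, "fingers": 0.07}])

```text
time_s: 5.25
position: [0.5373, 0.0749, 0.1288]
tool_rot: [[-0.766, -0.643, -0.006], [-0.643, 0.766, 0.0], [0.004, 0.004, -1.0]]
ft_force: [0.7, -0.1, 0.1]
grip_width: 0.0702
gripper_force: 0.0
```

Run:
```python
from h import *
p=shot("wrist","w1.png");s=env.observe();print(s["position"],s["ft_force"])
hsv=cv2.cvtColor(p["color"],cv2.COLOR_BGR2HSV);m=((hsv[...,0]<15)&(hsv[...,1]>85)).astype(np.uint8)
n,l,st,c=cv2.connectedComponentsWithStats(m)
for i in range(1,n):
    if st[i,4]>200:
        ys,xs=np.nonzero(l==i);W=np.array([atz(p,u,.015)[:2] for u in zip(xs,ys)])
        print(st[i],c[i],W.mean(0),cv2.minAreaRect((W*1000).astype(np.float32)))
print("proj tcp",proj(p,s["position"]),"proj est",proj(p,[.539,.0745,.02]))
```

```text
[0.53838953 0.07491307 0.13086333] [-0.24761568  0.39883141  0.59011463]
[ 254   48   89   50 2858] [299.44821554  72.64135759] [ 0.45790496 -0.01092382] ((457.9761047363281, -12.016059875488281), (25.961286544799805, 63.433223724365234), 23.89402961730957)
[ 527  118   58   73 2291] [556.53164557 154.42034046] [0.36504892 0.17482447] ((365.1023864746094, 174.65457153320312), (58.12089157104492, 59.5761833190918), 47.10026550292969)
[ 465  122   54   51 1495] [491.67157191 142.27959866] [0.40140247 0.12478085] ((402.6943664550781, 124.99369049072266), (38.315425872802734, 43.35044479370117), 36.06597137451172)
[ 305  192   36   86 2473] [322.33764658 234.99595633] [0.53628359 0.07498858] ((536.5055541992188, 75.46772766113281), (63.80583190917969, 24.678190231323242), 41.85530090332031)
[227 369  60  40 545] [253.94311927 390.42568807] [0.6856254  0.12070744] ((685.7809448242188, 122.13877868652344), (63.24211120605469, 12.890019416809082), 86.19070434570312)
[145 411  48  69 924] [171.51839827 442.87987013] [0.81786055 0.09948591] ((837.5989990234375, 108.23848724365234), (154.66908264160156, 37.828895568847656), 12.574051856994629)
[124 426  30  54 463] [138.82289417 456.77537797] [0.8797167  0.08296673] ((877.9186401367188, 83.95936584472656), (140.36119079589844, 13.190703392028809), 7.112896919250488)
proj tcp [320.41097429 314.22594235] proj est [319.38081495 239.74374312]
```

View pics/w1.png

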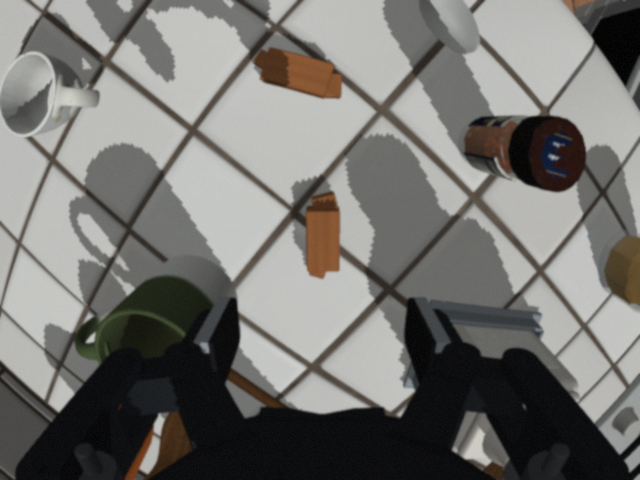

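The wrist picture (w1) shows chip_b at (322,235), between and in line with the fingers, and chip_a at (299,73). The mug and jug holder are clear of the descent.

>>> arm_command(deltas=[{"rx": 0, "ry": 0, "rz": -0.02, "dx": 0, "dy": 0, "dz": 0.045, "fingers": 0.06}, {"rx": 0, "ry": 0, "rz": 0, "dx": 0, "dy": 0, "dz": 0.045, "fingers": 0.06}, {"rx": 0, "ry": 0, "rz": 0, "dx": 0, "dy": 0, "dz": 0.025, "fingers": 0.06}, {"rx": 0, "ry": 0, "rz": 0, "dx": 0, "dy": 0, "dz": 0.01, "fingers": 0.06}, {"rx": 0, "ry": 0, "rz": 0, "dx": 0, "dy": 0, "dz": 0, "fingers": 0.06}, {"rx": 0, "ry": 0, "rz": 0, "dx": 0, "dy": 0, "dz": 0, "fingers": 0.01}, {"rx": 0, "ry": 0, "rz": 0, "dx": 0, "dy": 0, "dz": 0, "fingers": 0.01}, {"rx": 0, "ry": 0, "rz": 0, "dx": 0, "dy": 0, "dz": 0, "fingers": 0.01}, {"rx": 0, "ry": 0, "rz": 0, "dx": 0, "dy": 0, "dz": 0, "fingers": 0.01}, {"rx": 0, "ry": 0, "rz": 0, "dx": 0, "dy": 0, "dz": 0, "fingers": 0.01}])

```text
time_s: 6.3
position: [0.5395, 0.0749, 0.008]
tool_rot: [[-0.753, -0.658, 0.003], [-0.658, 0.753, -0.0], [-0.002, -0.002, -1.0]]
ft_force: [-0.4, 1.4, 6.1]
grip_width: 0.0232
gripper_force: 39.7
```

>>> arm_command(deltas=[{"rx": 0, "ry": 0, "rz": 0, "dx": 0, "dy": 0, "dz": -0.04, "fingers": 0.01}, {"rx": 0, "ry": 0, "rz": 0, "dx": 0, "dy": 0, "dz": -0.04, "fingers": 0.01}, {"rx": 0, "ry": 0, "rz": 0, "dx": 0, "dy": 0, "dz": -0.04, "fingers": 0.01}, {"rx": 0, "ry": 0, "rz": 0, "dx": 0, "dy": 0, "dz": -0.04, "fingers": 0.01}, {"rx": 0, "ry": 0, "rz": 0, "dx": 0.044, "dy": -0.0233, "dz": 0, "fingers": 0.01}, {"rx": 0, "ry": 0, "rz": 0, "dx": 0.044, "dy": -0.0233, "dz": 0, "fingers": 0.01}, {"rx": 0, "ry": 0, "rz": 0, "dx": 0.044, "dy": -0.0233, "dz": 0, "fingers": 0.01}, {"rx": 0, "ry": 0, "rz": 0, "dx": 0.044, "dy": -0.0233, "dz": 0, "fingers": 0.01}, {"rx": 0, "ry": 0, "rz": 0, "dx": 0.044, "dy": -0.0233, "dz": 0, "fingers": 0.01}, {"rx": 0, "ry": 0, "rz": 0, "dx": 0.044, "dy": -0.0233, "dz": 0, "fingers": 0.01}, {"rx": 0, "ry": 0, "rz": 0, "dx": 0, "dy": 0, "dz": 0, "fingers": 0.01}])

```text
time_s: 7.4
position: [0.4435, -0.1899, 0.1664]
tool_rot: [[-0.774, -0.633, -0.013], [-0.633, 0.774, -0.022], [0.024, -0.009, -1.0]]
ft_force: [0.4, 0.6, -0.6]
grip_width: 0.0228
gripper_force: 39.6
```

Run:
```python
from h import *
np.set_printoptions(precision=4,suppress=True)
s=env.observe();print(s["position"],s["ft_force"],s["grip_width"])
P={n:shot(n,n+"2.png") for n in("wrist","scene")}
A=P["wrist"]["color"].copy()
for r,z in((.06,.105),(.0475,.105),(.06,0)):
  for a in np.linspace(0,6.28,120):
    u=proj(P["wrist"],[.432+r*np.cos(a),-.205+r*np.sin(a),z])
    if 0<=u[0]<640 and 0<=u[1]<480: cv2.circle(A,tuple(int(v) for v in u),0,(0,0,255) if z else (255,0,0),-1)
cv2.imwrite("pics/w2.png",A)
print(env.look_for("scrap_pot",P["wrist"])[:1],env.tip_of("scrap_pot",P["wrist"])[:1])
```

```text
[ 0.4435 -0.1899  0.1664] [ 0.3899  0.6101 -0.6209] 0.022753524457239473
[{'box': [214.3, 125.2, 420.2, 307.7], 'p': 0.79}] [{'location': [317.9, 199.8], 'p': 0.83}]
```

View pics/w2.png

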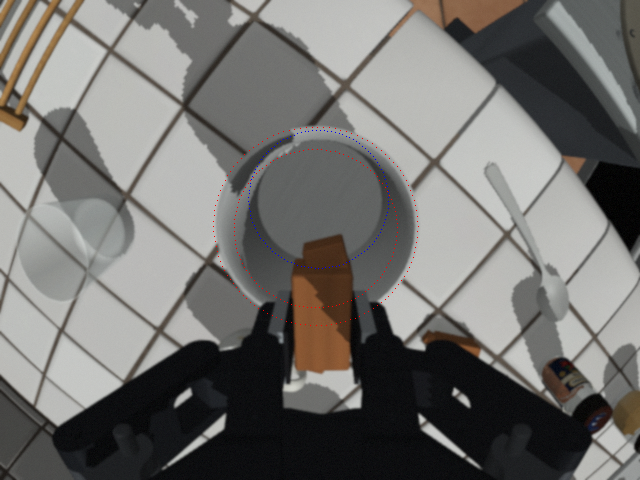

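The overlaid pot circles (red) match the pot's rim in w2, centred near (317,220), so its centre is (0.432,-0.205). The chip is held square and has to move about 15 mm further to be centred.

>>> arm_command(deltas=[{"rx": 0, "ry": 0, "rz": 0, "dx": 0, "dy": 0, "dz": 0, "fingers": 0.01}, {"rx": 0, "ry": 0, "rz": 0, "dx": 0, "dy": 0, "dz": 0, "fingers": 0.01}, {"rx": 0, "ry": 0, "rz": 0, "dx": 0, "dy": 0, "dz": 0, "fingers": 0.01}])

```text
time_s: 7.9
position: [0.4442, -0.1864, 0.1656]
tool_rot: [[-0.77, -0.637, -0.014], [-0.637, 0.77, -0.02], [0.023, -0.007, -1.0]]
ft_force: [-0.5, 0.0, -0.4]
grip_width: 0.023
gripper_force: 39.6
```

>>> arm_command(deltas=[{"rx": -0.0065, "ry": -0.0235, "rz": 0, "dx": 0.021, "dy": -0.0067, "dz": 0, "fingers": 0.01}, {"rx": 0, "ry": 0, "rz": 0, "dx": 0, "dy": 0, "dz": 0, "fingers": 0.01}, {"rx": 0, "ry": 0, "rz": 0, "dx": 0, "dy": 0, "dz": 0, "fingers": 0.01}])

```text
time_s: 8.2
position: [0.4412, -0.1934, 0.1657]
tool_rot: [[-0.784, -0.62, -0.01], [-0.62, 0.784, -0.014], [0.017, -0.005, -1.0]]
ft_force: [0.0, 0.3, 0.1]
grip_width: 0.0228
gripper_force: 39.6
```

The last joint was near its limit, so I'll turn the wrist back first.

>>> arm_command(deltas=[{"rx": 0, "ry": 0, "rz": 0.14, "dx": 0, "dy": 0, "dz": 0, "fingers": 0.01}, {"rx": 0, "ry": 0, "rz": 0.14, "dx": 0, "dy": 0, "dz": 0, "fingers": 0.01}, {"rx": 0, "ry": 0, "rz": 0.14, "dx": 0, "dy": 0, "dz": 0, "fingers": 0.01}, {"rx": 0, "ry": 0, "rz": 0.14, "dx": 0, "dy": 0, "dz": 0, "fingers": 0.01}, {"rx": 0, "ry": 0, "rz": 0.14, "dx": 0, "dy": 0, "dz": 0, "fingers": 0.01}, {"rx": 0, "ry": 0, "rz": 0.14, "dx": 0, "dy": 0, "dz": 0, "fingers": 0.01}, {"rx": 0, "ry": 0, "rz": 0, "dx": 0, "dy": 0, "dz": 0, "fingers": 0.01}, {"rx": 0, "ry": 0, "rz": 0, "dx": 0, "dy": 0, "dz": 0, "fingers": 0.01}])

```text
time_s: 9.0
position: [0.4413, -0.1932, 0.1657]
tool_rot: [[-0.986, 0.166, -0.01], [0.166, 0.986, -0.014], [0.008, -0.016, -1.0]]
ft_force: [0.1, -0.2, 0.2]
grip_width: 0.0228
gripper_force: 39.6
```

```bash
cat > go.py <<'E'
from h import *
import sys
from scipy.spatial.transform import Rotation as Ro
np.set_printoptions(precision=4,suppress=True)
def need(x,y,z,yaw=None):
    s=env.observe();R=np.array(s["tool_rot"]);U,_,V=np.linalg.svd(R);R=U@V
    w=np.degrees(np.arctan2(R[1,1],R[0,1])) if yaw is None else yaw
    a=np.radians(w);Y=np.array([np.cos(a),np.sin(a),0]);Z=np.array([0,0,-1.]);D=np.stack([np.cross(Y,Z),Y,Z],1)
    r=Ro.from_matrix(R.T@D).as_rotvec();d=np.array([x,y,z])-s["position"]
    print("now",np.array(s["position"]),"yaw now",np.degrees(np.arctan2(R[1,1],R[0,1])),"q",np.array(s["q"]),"rot",r,"shift tool now",R.T@d,"shift after rot",D.T@d)
if __name__=="__main__": need(*map(float,sys.argv[1:]))
E
python3 go.py .432 -.205 .065
```

```text
now [ 0.4413 -0.1932  0.1657] yaw now 80.45966415423982 q [ -37.2008   18.768    90.9809   -1.0744   70.2305 -117.2937] rot [-0.0158 -0.0078 -0.0001] shift tool now [ 0.0064 -0.0116  0.101 ] shift after rot [ 0.0072 -0.0132  0.1007]
```

>>> arm_command(deltas=[{"rx": -0.0158, "ry": -0.0078, "rz": 0, "dx": 0, "dy": 0, "dz": 0, "fingers": 0.01}, {"rx": 0, "ry": 0, "rz": 0, "dx": 0.0072, "dy": -0.0132, "dz": 0, "fingers": 0.01}, {"rx": 0, "ry": 0, "rz": 0, "dx": 0, "dy": 0, "dz": 0.03, "fingers": 0.01}, {"rx": 0, "ry": 0, "rz": 0, "dx": 0, "dy": 0, "dz": 0.04, "fingers": 0.01}, {"rx": 0, "ry": 0, "rz": 0, "dx": 0, "dy": 0, "dz": 0.03, "fingers": 0.01}, {"rx": 0, "ry": 0, "rz": 0, "dx": 0, "dy": 0, "dz": 0, "fingers": 0.01}, {"rx": 0, "ry": 0, "rz": 0, "dx": 0, "dy": 0, "dz": 0, "fingers": 0.01}, {"rx": 0, "ry": 0, "rz": 0, "dx": 0, "dy": 0, "dz": 0, "fingers": 0.042}, {"rx": 0, "ry": 0, "rz": 0, "dx": 0, "dy": 0, "dz": 0, "fingers": 0.042}, {"rx": 0, "ry": 0, "rz": 0, "dx": 0, "dy": 0, "dz": 0, "fingers": 0.042}, {"rx": 0, "ry": 0, "rz": 0, "dx": 0, "dy": 0, "dz": 0, "fingers": 0.042}])

```text
time_s: 10.1
position: [0.4321, -0.2051, 0.0663]
tool_rot: [[-0.986, 0.169, 0.001], [0.169, 0.986, -0.001], [-0.001, -0.001, -1.0]]
ft_force: [-0.4, -0.1, -0.4]
grip_width: 0.042
gripper_force: 0.0
```

```bash
python3 go.py .459 -.012 .13 22.5
```

```text
now [ 0.4321 -0.2051  0.0663] yaw now 80.25454479026986 q [ -39.6052   26.2936   99.2725   -0.0032   54.363  -119.8579] rot [-0.0001  0.0013  1.008 ] shift tool now [ 0.0062  0.1948 -0.0638] shift after rot [ 0.1681  0.0987 -0.0637]
```

>>> arm_command(deltas=[{"rx": 0, "ry": 0, "rz": 0, "dx": 0, "dy": 0, "dz": -0.04, "fingers": 0.042}, {"rx": 0, "ry": 0, "rz": 0, "dx": 0, "dy": 0, "dz": -0.04, "fingers": 0.042}, {"rx": 0, "ry": 0, "rz": 0.144, "dx": 0, "dy": 0, "dz": -0.02, "fingers": 0.042}, {"rx": 0, "ry": 0, "rz": 0.144, "dx": 0, "dy": 0, "dz": 0, "fingers": 0.06}, {"rx": 0, "ry": 0, "rz": 0.144, "dx": 0, "dy": 0, "dz": 0, "fingers": 0.06}, {"rx": 0, "ry": 0, "rz": 0.144, "dx": 0, "dy": 0, "dz": 0, "fingers": 0.06}, {"rx": 0, "ry": 0, "rz": 0.144, "dx": 0, "dy": 0, "dz": 0, "fingers": 0.06}, {"rx": 0, "ry": 0, "rz": 0.144, "dx": 0, "dy": 0, "dz": 0, "fingers": 0.06}, {"rx": 0, "ry": 0, "rz": 0.144, "dx": 0, "dy": 0, "dz": 0, "fingers": 0.06}, {"rx": 0, "ry": 0, "rz": 0, "dx": 0.042, "dy": 0.0247, "dz": 0, "fingers": 0.06}, {"rx": 0, "ry": 0, "rz": 0, "dx": 0.042, "dy": 0.0247, "dz": 0, "fingers": 0.06}, {"rx": 0, "ry": 0, "rz": 0, "dx": 0.042, "dy": 0.0247, "dz": 0, "fingers": 0.06}])

```text
time_s: 11.3
position: [0.4521, -0.0587, 0.1659]
tool_rot: [[-0.381, 0.924, 0.0], [0.924, 0.381, -0.0], [-0.0, 0.0, -1.0]]
ft_force: [1.6, 0.1, 0.8]
grip_width: 0.0601
gripper_force: 0.0
```

>>> arm_command(deltas=[{"rx": 0, "ry": 0, "rz": 0, "dx": 0.042, "dy": 0.0247, "dz": 0, "fingers": 0.06}, {"rx": 0, "ry": 0, "rz": 0, "dx": 0, "dy": 0, "dz": 0.04, "fingers": 0.06}, {"rx": 0, "ry": 0, "rz": 0, "dx": 0, "dy": 0, "dz": 0.04, "fingers": 0.06}, {"rx": 0, "ry": 0, "rz": 0, "dx": 0, "dy": 0, "dz": 0, "fingers": 0.06}, {"rx": 0, "ry": 0, "rz": 0, "dx": 0, "dy": 0, "dz": 0, "fingers": 0.06}])

```text
time_s: 11.8
position: [0.4593, -0.0121, 0.0865]
tool_rot: [[-0.382, 0.924, -0.0], [0.924, 0.382, 0.0], [0.0, -0.0, -1.0]]
ft_force: [-0.2, -0.6, 0.2]
grip_width: 0.0602
gripper_force: 0.0
```

Run:
```python
from go import *
p=shot("wrist","w3.png")
hsv=cv2.cvtColor(p["color"],cv2.COLOR_BGR2HSV);m=((hsv[...,0]<15)&(hsv[...,1]>85)).astype(np.uint8)
n,l,st,c=cv2.connectedComponentsWithStats(m)
for i in range(1,n):
    if st[i,4]>1000:
        ys,xs=np.nonzero(l==i);W=np.array([atz(p,u,.015)[:2] for u in zip(xs,ys)])
        print(st[i],W.mean(0),cv2.minAreaRect((W*1000).astype(np.float32)))
need(.459,-.012,.006,22.5)
```

```text
[ 293    0   67   40 1455] [0.408  0.1193] ((407.3182067871094, 118.28790283203125), (37.839481353759766, 24.971298217773438), 22.693336486816406)
[   0  177   50  171 6230] [ 0.2365 -0.1123] ((233.06344604492188, -114.73429107666016), (160.39329528808594, 53.85430145263672), 89.58056640625)
[ 300  198   42  102 3539] [ 0.4571 -0.0094] ((457.3394775390625, -10.896858215332031), (24.571393966674805, 65.28559112548828), 23.360204696655273)
now [ 0.4598 -0.0124  0.0872] yaw now 22.46403326955184 q [-16.3436  22.923  100.714   -0.0063  56.2461 -38.8041] rot [ 0.0015  0.0014 -0.0006] shift tool now [ 0.0008 -0.0007  0.0812] shift after rot [ 0.0007 -0.0006  0.0812]
```

>>> arm_command(deltas=[{"rx": 0, "ry": 0, "rz": 0, "dx": 0.002, "dy": -0.001, "dz": 0.035, "fingers": 0.06}, {"rx": 0, "ry": 0, "rz": 0, "dx": 0, "dy": 0, "dz": 0.035, "fingers": 0.06}, {"rx": 0, "ry": 0, "rz": 0, "dx": 0, "dy": 0, "dz": 0.01, "fingers": 0.06}, {"rx": 0, "ry": 0, "rz": 0, "dx": 0, "dy": 0, "dz": 0, "fingers": 0.06}, {"rx": 0, "ry": 0, "rz": 0, "dx": 0, "dy": 0, "dz": 0, "fingers": 0.01}, {"rx": 0, "ry": 0, "rz": 0, "dx": 0, "dy": 0, "dz": 0, "fingers": 0.01}, {"rx": 0, "ry": 0, "rz": 0, "dx": 0, "dy": 0, "dz": 0, "fingers": 0.01}, {"rx": 0, "ry": 0, "rz": 0, "dx": 0, "dy": 0, "dz": 0, "fingers": 0.01}, {"rx": 0, "ry": 0, "rz": 0, "dx": 0, "dy": 0, "dz": -0.04, "fingers": 0.01}, {"rx": 0, "ry": 0, "rz": 0, "dx": 0, "dy": 0, "dz": -0.04, "fingers": 0.01}, {"rx": 0, "ry": 0, "rz": 0, "dx": 0, "dy": 0, "dz": -0.04, "fingers": 0.01}, {"rx": 0, "ry": 0, "rz": 0, "dx": 0, "dy": 0, "dz": -0.04, "fingers": 0.01}])

```text
time_s: 13.05
position: [0.457, -0.0103, 0.1683]
tool_rot: [[-0.383, 0.924, 0.001], [0.924, 0.383, -0.0], [-0.001, 0.001, -1.0]]
ft_force: [0.8, 0.2, -1.2]
grip_width: 0.0231
gripper_force: 39.8
```

```bash
python3 go.py .432 -.205 .07
```

```text
now [ 0.457  -0.0103  0.1683] yaw now 22.49390133892746 q [-16.1881  16.1574  94.5031  -0.0065  69.2588 -38.6796] rot [ 0.001  0.001 -0.   ] shift tool now [-0.1702 -0.0976  0.0984] shift after rot [-0.1703 -0.0975  0.0983]
```

>>> arm_command(deltas=[{"rx": 0, "ry": 0, "rz": 0, "dx": -0.0425, "dy": -0.0244, "dz": 0, "fingers": 0.01}, {"rx": 0, "ry": 0, "rz": 0, "dx": -0.0425, "dy": -0.0244, "dz": 0, "fingers": 0.01}, {"rx": 0, "ry": 0, "rz": 0, "dx": -0.0425, "dy": -0.0244, "dz": 0, "fingers": 0.01}, {"rx": 0, "ry": 0, "rz": 0, "dx": -0.0425, "dy": -0.0244, "dz": 0, "fingers": 0.01}, {"rx": 0, "ry": 0, "rz": 0, "dx": 0, "dy": 0, "dz": 0, "fingers": 0.01}, {"rx": 0, "ry": 0, "rz": 0, "dx": 0, "dy": 0, "dz": 0.01, "fingers": 0.01}, {"rx": 0, "ry": 0, "rz": 0, "dx": 0, "dy": 0, "dz": 0, "fingers": 0.01}])

```text
time_s: 13.75
position: [0.4316, -0.2036, 0.1548]
tool_rot: [[-0.383, 0.924, -0.002], [0.924, 0.383, 0.001], [0.002, -0.001, -1.0]]
ft_force: [-0.6, 0.3, 1.0]
grip_width: 0.0227
gripper_force: 39.8
```

>>> arm_command(deltas=[{"rx": 0, "ry": 0, "rz": 0, "dx": -0.001, "dy": 0, "dz": 0.03, "fingers": 0.01}, {"rx": 0, "ry": 0, "rz": 0, "dx": 0, "dy": 0, "dz": 0.03, "fingers": 0.01}, {"rx": 0, "ry": 0, "rz": 0, "dx": 0, "dy": 0, "dz": 0.025, "fingers": 0.01}, {"rx": 0, "ry": 0, "rz": 0, "dx": 0, "dy": 0, "dz": 0, "fingers": 0.01}, {"rx": 0, "ry": 0, "rz": 0, "dx": 0, "dy": 0, "dz": 0, "fingers": 0.01}, {"rx": 0, "ry": 0, "rz": 0, "dx": 0, "dy": 0, "dz": 0, "fingers": 0.042}, {"rx": 0, "ry": 0, "rz": 0, "dx": 0, "dy": 0, "dz": 0, "fingers": 0.042}, {"rx": 0, "ry": 0, "rz": 0, "dx": 0, "dy": 0, "dz": 0, "fingers": 0.042}, {"rx": 0, "ry": 0, "rz": 0, "dx": 0, "dy": 0, "dz": 0, "fingers": 0.042}, {"rx": 0, "ry": 0, "rz": 0, "dx": 0, "dy": 0, "dz": -0.045, "fingers": 0.042}, {"rx": 0, "ry": 0, "rz": 0, "dx": 0, "dy": 0, "dz": -0.045, "fingers": 0.042}, {"rx": 0, "ry": 0, "rz": 0, "dx": 0, "dy": 0, "dz": -0.045, "fingers": 0.042}])

```text
time_s: 14.95
position: [0.4322, -0.2056, 0.2076]
tool_rot: [[-0.382, 0.924, -0.0], [0.924, 0.382, 0.0], [0.0, -0.0, -1.0]]
ft_force: [1.9, -0.7, -0.6]
grip_width: 0.0419
gripper_force: 0.0
```

Run:
```python
from go import *
p=shot("wrist","w4.png");cv2.imwrite("pics/w4c.png",cv2.resize(p["color"][80:360,160:480],None,fx=1.5,fy=1.5))
need(.5345,.2525,.27,0)
```

```text
now [ 0.4344 -0.2072  0.2147] yaw now 22.501607179203134 q [-39.6296  15.4308  86.9208  -0.0068  76.9428 -62.128 ] rot [0.0077 0.0097 0.3927] shift tool now [ 0.3858  0.2687 -0.058 ] shift after rot [ 0.4597  0.1001 -0.0553]
```

View pics/w4c.png

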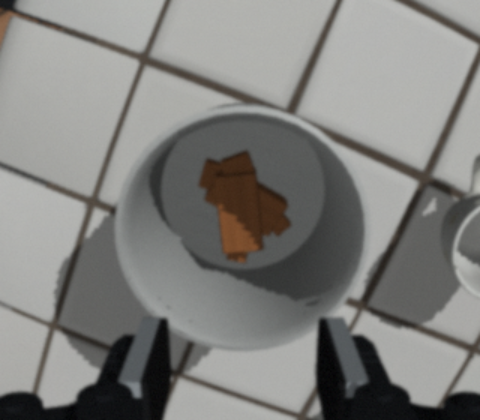

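w4c shows both chips at rest on the pot's floor at about (240,210) in the crop. On to the jug.

>>> arm_command(deltas=[{"rx": 0, "ry": 0, "rz": 0, "dx": 0, "dy": 0, "dz": -0.02, "fingers": 0.085}, {"rx": 0, "ry": 0, "rz": 0, "dx": 0.0386, "dy": 0.0269, "dz": 0, "fingers": 0.085}, {"rx": 0, "ry": 0, "rz": 0, "dx": 0.0386, "dy": 0.0269, "dz": 0, "fingers": 0.085}, {"rx": 0, "ry": 0, "rz": 0, "dx": 0.0386, "dy": 0.0269, "dz": 0, "fingers": 0.085}, {"rx": 0, "ry": 0, "rz": 0, "dx": 0.0386, "dy": 0.0269, "dz": 0, "fingers": 0.085}, {"rx": 0, "ry": 0, "rz": 0, "dx": 0.0386, "dy": 0.0269, "dz": 0, "fingers": 0.085}, {"rx": 0, "ry": 0, "rz": 0, "dx": 0.0386, "dy": 0.0269, "dz": 0, "fingers": 0.085}, {"rx": 0, "ry": 0, "rz": 0, "dx": 0.0386, "dy": 0.0269, "dz": 0, "fingers": 0.085}, {"rx": 0, "ry": 0, "rz": 0, "dx": 0.02, "dy": 0.014, "dz": 0, "fingers": 0.085}, {"rx": 0, "ry": 0, "rz": 0, "dx": 0, "dy": 0, "dz": 0, "fingers": 0.085}, {"rx": 0, "ry": 0, "rz": 0, "dx": 0, "dy": 0, "dz": 0, "fingers": 0.085}])

```text
time_s: 16.1
position: [0.5082, 0.1397, 0.2254]
tool_rot: [[-0.383, 0.924, -0.0], [0.924, 0.383, -0.0], [-0.0, -0.001, -1.0]]
ft_force: [0.1, 0.4, -0.3]
grip_width: 0.0849
gripper_force: 0.0
```

Run:
```python
from go import *
p=shot("wrist");s=shot("scene");t=shot("top")
A=p["color"].copy()
for c,col in(((.5345,.2525),(0,0,255)),):
  for z in(.138,.174):
    for a in np.linspace(0,6.28,80):
      u=proj(p,[c[0]+.027*np.cos(a),c[1]+.027*np.sin(a),z])
      if 0<=u[0]<640 and 0<=u[1]<480: cv2.circle(A,tuple(int(v) for v in u),0,col,-1)
cv2.imwrite("pics/w5.png",A)
rs={}
for n,q in(("wrist",p),("scene",s),("top",t)):
    b=env.look_for("cap",q)[:1];k=env.tip_of("cap",q)[:1];print(n,b,k)
    if k and k[0]["p"]>.4: rs[n]=ray(q,k[0]["location"]); print(atz(q,k[0]["location"],.138))
if len(rs)>1: print(tri(list(rs.values())))
need(.5345,.2525,.135)
```

```text
wrist [{'box': [389.0, 45.2, 496.5, 144.5], 'p': 0.77}] [{'location': [431.1, 97.5], 'p': 0.65}]
[0.5335 0.2551 0.138 ]
scene [{'box': [193.5, 173.2, 222.3, 204.2], 'p': 0.8}] [{'location': [208.5, 194.8], 'p': 0.94}]
[0.5298 0.2525 0.138 ]
top [{'box': [350.6, 194.3, 385.8, 217.3], 'p': 0.2}] [{'location': [176.9, 292.5], 'p': 0.66}]
[0.3753 0.2868 0.138 ]
(array([0.446 , 0.2228, 0.2453]), np.float64(0.07147922584941095))
now [0.5085 0.1393 0.2257] yaw now 22.447007695578062 q [  2.4485  19.7575  78.504   -0.0075  81.7326 -19.9974] rot [ 0.0001  0.0002 -0.    ] shift tool now [0.0947 0.0673 0.0907] shift after rot [0.0947 0.0673 0.0907]
```

View pics/w5.png

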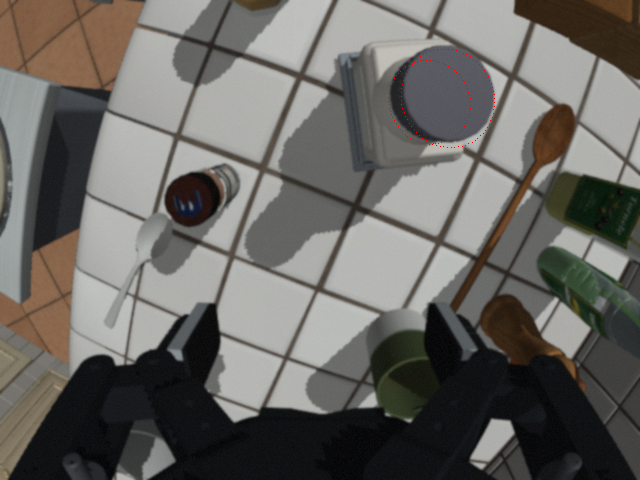

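w5 shows the cap at about (444,94). My drawn circle sits a few pixels low, so I'll refine the cap's centre.

Run:
```python
from go import *
p=shot("wrist");s=shot("scene");t=shot("top")
def segfit(p,win,z,c0):
    best=None
    g=cv2.GaussianBlur(cv2.cvtColor(p["color"],cv2.COLOR_BGR2GRAY),(3,3),0).astype(float)
    # maximise radial gradient along projected top-rim circle
    a=np.linspace(0,2*np.pi,90,endpoint=False)
    gx=cv2.Sobel(g,cv2.CV_64F,1,0);gy=cv2.Sobel(g,cv2.CV_64F,0,1);M=np.hypot(gx,gy)
    for dx in np.arange(-.01,.0101,.001):
        for dy in np.arange(-.01,.0101,.001):
            u=np.array([proj(p,[c0[0]+dx+.027*np.cos(k),c0[1]+dy+.027*np.sin(k),z]) for k in a]).astype(np.float32)
            v=cv2.remap(M,u[:,:1],u[:,1:],cv2.INTER_LINEAR);sc=np.minimum(v,60).mean()
            if best is None or sc>best[0]:best=(sc,c0[0]+dx,c0[1]+dy)
    return best
for n,q in(("wrist",p),("top",t),("scene",s)): print(n,segfit(q,0,.174,(.5345,.2535)))
print(atz(p,(444,94),.174))
```

```text
wrist (np.float64(57.13490083377584), np.float64(0.5335), np.float64(0.2565))
top (np.float64(31.085267704967535), np.float64(0.5415), np.float64(0.2595))
scene (np.float64(60.0), np.float64(0.5295), np.float64(0.2545))
[0.5312 0.2527 0.174 ]
```

>>> arm_command(deltas=[{"rx": 0, "ry": 0, "rz": 0, "dx": 0.0324, "dy": 0.0222, "dz": 0, "fingers": 0.085}, {"rx": 0, "ry": 0, "rz": 0, "dx": 0.0324, "dy": 0.0222, "dz": 0, "fingers": 0.085}, {"rx": 0, "ry": 0, "rz": 0, "dx": 0.0324, "dy": 0.0222, "dz": 0, "fingers": 0.085}, {"rx": 0, "ry": 0, "rz": 0, "dx": 0, "dy": 0, "dz": 0.01, "fingers": 0.085}, {"rx": 0, "ry": 0, "rz": 0, "dx": 0, "dy": 0, "dz": 0, "fingers": 0.085}, {"rx": 0, "ry": 0, "rz": 0, "dx": 0, "dy": 0, "dz": 0, "fingers": 0.085}])

```text
time_s: 17.3
position: [0.5326, 0.2543, 0.2156]
tool_rot: [[-0.382, 0.924, -0.001], [0.924, 0.382, -0.001], [-0.0, -0.001, -1.0]]
ft_force: [-0.4, 0.8, 0.3]
grip_width: 0.0851
gripper_force: 0.0
```

Run:
```python
from go import *
p=shot("wrist")
A=p["color"].copy()
g=cv2.GaussianBlur(cv2.cvtColor(A,cv2.COLOR_BGR2GRAY),(3,3),0)
M=np.hypot(cv2.Sobel(g,cv2.CV_64F,1,0),cv2.Sobel(g,cv2.CV_64F,0,1));a=np.linspace(0,2*np.pi,90,endpoint=False);L=[]
for x in np.arange(.525,.545,.001):
  for y in np.arange(.245,.265,.001):
    u=np.array([proj(p,[x+.027*np.cos(k),y+.027*np.sin(k),.174]) for k in a]).astype(np.float32)
    L.append((np.minimum(cv2.remap(M,u[:,:1],u[:,1:],cv2.INTER_LINEAR),60).mean(),x,y))
L.sort(reverse=True);print(L[:4])
for c,col in(((.533,.2545),(0,0,255)),(L[0][1:],(0,255,0))):
  for k in a:
    u=proj(p,[c[0]+.027*np.cos(k),c[1]+.027*np.sin(k),.174]);cv2.circle(A,tuple(int(v) for v in u),0,col,-1)
cv2.imwrite("pics/w6.png",A[100:460,140:520])
need(.533,.2545,.135)
```

```text
[(np.float64(49.82787589112755), np.float64(0.534), np.float64(0.256)), (np.float64(48.79619343443432), np.float64(0.533), np.float64(0.255)), (np.float64(48.624018060380784), np.float64(0.534), np.float64(0.255)), (np.float64(47.69836770450538), np.float64(0.533), np.float64(0.257))]
now [0.5328 0.2542 0.216 ] yaw now 22.430063397524123 q [14.0272 26.5041 69.1903 -0.0147 84.3076 -8.4014] rot [-0.0001  0.0002  0.    ] shift tool now [0.0003 0.0003 0.081 ] shift after rot [0.0002 0.0003 0.081 ]
```

View pics/w6.png

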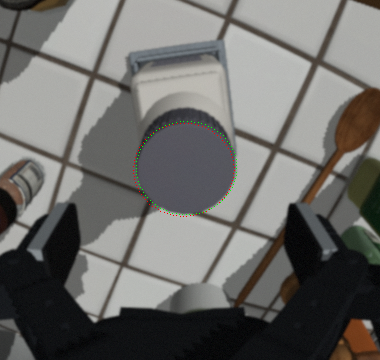

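The fitted circle in w6 lies on the cap's top, at about (186,169) in the crop, which puts the centre near (0.5335,0.2552). I'll go down and grip.

>>> arm_command(deltas=[{"rx": 0, "ry": 0, "rz": 0, "dx": 0.0007, "dy": 0.001, "dz": 0.03, "fingers": 0.085}, {"rx": 0, "ry": 0, "rz": 0, "dx": 0, "dy": 0, "dz": 0.03, "fingers": 0.085}, {"rx": 0, "ry": 0, "rz": 0, "dx": 0, "dy": 0, "dz": 0.02, "fingers": 0.085}, {"rx": 0, "ry": 0, "rz": 0, "dx": 0, "dy": 0, "dz": 0, "fingers": 0.085}, {"rx": 0, "ry": 0, "rz": 0, "dx": 0, "dy": 0, "dz": 0, "fingers": 0.04}, {"rx": 0, "ry": 0, "rz": 0, "dx": 0, "dy": 0, "dz": 0, "fingers": 0.04}, {"rx": 0, "ry": 0, "rz": 0, "dx": 0, "dy": 0, "dz": 0, "fingers": 0.04}, {"rx": 0, "ry": 0, "rz": 0, "dx": 0, "dy": 0, "dz": 0, "fingers": 0.04}, {"rx": 0, "ry": 0, "rz": 0, "dx": 0, "dy": 0, "dz": 0, "fingers": 0.04}], squeeze=70)

```text
time_s: 18.25
position: [0.5342, 0.256, 0.1373]
tool_rot: [[-0.382, 0.924, 0.003], [0.924, 0.382, 0.0], [-0.001, 0.003, -1.0]]
ft_force: [-0.0, -1.5, 5.1]
grip_width: 0.0528
gripper_force: 72.0
```

>>> arm_command(deltas=[{"rx": 0, "ry": 0, "rz": 0, "dx": 0, "dy": 0, "dz": 0.002, "fingers": 0.04}, {"rx": 0, "ry": 0, "rz": 0, "dx": 0, "dy": 0, "dz": 0.002, "fingers": 0.04}, {"rx": 0, "ry": 0, "rz": 0, "dx": 0, "dy": 0, "dz": 0.002, "fingers": 0.04}, {"rx": 0, "ry": 0, "rz": 0, "dx": 0, "dy": 0, "dz": 0, "fingers": 0.04}, {"rx": 0, "ry": 0, "rz": 0, "dx": 0, "dy": 0, "dz": 0, "fingers": 0.04}])

```text
time_s: 18.75
position: [0.5343, 0.256, 0.1319]
tool_rot: [[-0.383, 0.924, 0.004], [0.924, 0.383, 0.0], [-0.001, 0.004, -1.0]]
ft_force: [-1.3, -2.3, 10.8]
grip_width: 0.0527
gripper_force: 72.4
```

Force 10.8 N matches about 6 mm of press. Now the turn.

>>> arm_command(deltas=[{"rx": 0, "ry": 0, "rz": -0.08, "dx": 0, "dy": 0, "dz": 0.0005, "fingers": 0.04}, {"rx": 0, "ry": 0, "rz": -0.08, "dx": 0, "dy": 0, "dz": 0, "fingers": 0.04}, {"rx": 0, "ry": 0, "rz": -0.08, "dx": 0, "dy": 0, "dz": 0, "fingers": 0.04}, {"rx": 0, "ry": 0, "rz": -0.08, "dx": 0, "dy": 0, "dz": 0, "fingers": 0.04}, {"rx": 0, "ry": 0, "rz": 0, "dx": 0, "dy": 0, "dz": 0, "fingers": 0.04}])

```text
time_s: 19.25
position: [0.5347, 0.2564, 0.1316]
tool_rot: [[-0.655, 0.755, 0.005], [0.755, 0.655, 0.001], [-0.002, 0.005, -1.0]]
ft_force: [-0.5, 0.6, 9.4]
grip_width: 0.0533
gripper_force: 72.6
```

```bash
python3 -c "
from go import *
s=env.observe();print(s['position'],s['ft_force'],s['wrist_torque'],s['q'])"
```

```text
[0.5347 0.2564 0.1316] [-0.4713  0.5688  9.4216] [-0.0009  0.0792  0.0219] [ 14.19    30.8281  76.3812  -0.0034  72.4921 -26.7645]
```

>>> arm_command(deltas=[{"rx": 0, "ry": 0, "rz": 0, "dx": 0, "dy": 0, "dz": 0.001, "fingers": 0.04}, {"rx": 0, "ry": 0, "rz": -0.1, "dx": 0, "dy": 0, "dz": 0, "fingers": 0.04}, {"rx": 0, "ry": 0, "rz": -0.1, "dx": 0, "dy": 0, "dz": 0, "fingers": 0.04}, {"rx": 0, "ry": 0, "rz": -0.1, "dx": 0, "dy": 0, "dz": 0, "fingers": 0.04}, {"rx": 0, "ry": 0, "rz": -0.1, "dx": 0, "dy": 0, "dz": 0, "fingers": 0.04}, {"rx": 0, "ry": 0, "rz": -0.1, "dx": 0, "dy": 0, "dz": 0, "fingers": 0.04}, {"rx": 0, "ry": 0, "rz": -0.1, "dx": 0, "dy": 0, "dz": 0, "fingers": 0.04}, {"rx": 0, "ry": 0, "rz": -0.1, "dx": 0, "dy": 0, "dz": 0, "fingers": 0.04}, {"rx": 0, "ry": 0, "rz": 0, "dx": 0, "dy": 0, "dz": 0, "fingers": 0.04}])

```text
time_s: 20.15
position: [0.5348, 0.2565, 0.1308]
tool_rot: [[-0.988, 0.155, 0.005], [0.155, 0.988, 0.001], [-0.005, 0.002, -1.0]]
ft_force: [-0.2, -0.3, 11.0]
grip_width: 0.0528
gripper_force: 72.7
```

```bash
python3 -c "
from go import *
s=env.observe();print(s['position'],s['ft_force'],s['wrist_torque'],s['q'])"
```

```text
[0.5348 0.2565 0.1308] [-0.1681 -0.3359 11.018 ] [0.0443 0.0339 0.0268] [ 14.1928  30.8781  76.4438   0.0014  72.3542 -66.9064]
```

>>> arm_command(deltas=[{"rx": 0, "ry": 0, "rz": -0.11, "dx": 0, "dy": 0, "dz": 0, "fingers": 0.04}, {"rx": 0, "ry": 0, "rz": -0.11, "dx": 0, "dy": 0, "dz": 0, "fingers": 0.04}, {"rx": 0, "ry": 0, "rz": -0.11, "dx": 0, "dy": 0, "dz": 0, "fingers": 0.04}, {"rx": 0, "ry": 0, "rz": -0.11, "dx": 0, "dy": 0, "dz": 0, "fingers": 0.04}, {"rx": 0, "ry": 0, "rz": -0.11, "dx": 0, "dy": 0, "dz": 0, "fingers": 0.04}, {"rx": 0, "ry": 0, "rz": 0, "dx": 0, "dy": 0, "dz": 0, "fingers": 0.04}, {"rx": 0, "ry": 0, "rz": 0, "dx": 0, "dy": 0, "dz": -0.005, "fingers": 0.04}, {"rx": 0, "ry": 0, "rz": 0, "dx": 0, "dy": 0, "dz": -0.005, "fingers": 0.04}, {"rx": 0, "ry": 0, "rz": 0, "dx": 0, "dy": 0, "dz": -0.005, "fingers": 0.04}, {"rx": 0, "ry": 0, "rz": 0, "dx": 0, "dy": 0, "dz": 0, "fingers": 0.04}])

```text
time_s: 21.15
position: [0.5336, 0.2561, 0.1439]
tool_rot: [[-0.924, -0.382, 0.001], [-0.382, 0.924, 0.0], [-0.001, -0.0, -1.0]]
ft_force: [0.5, 0.5, -0.8]
grip_width: 0.0527
gripper_force: 73.0
```

>>> arm_command(deltas=[{"rx": 0, "ry": 0, "rz": 0, "dx": 0, "dy": 0, "dz": -0.01, "fingers": 0.04}, {"rx": 0, "ry": 0, "rz": 0, "dx": 0, "dy": 0, "dz": -0.015, "fingers": 0.04}, {"rx": 0, "ry": 0, "rz": 0, "dx": 0, "dy": 0, "dz": -0.02, "fingers": 0.04}, {"rx": 0, "ry": 0, "rz": 0, "dx": 0, "dy": 0, "dz": -0.015, "fingers": 0.04}, {"rx": 0, "ry": 0, "rz": 0, "dx": 0, "dy": 0, "dz": 0, "fingers": 0.04}, {"rx": 0, "ry": 0, "rz": 0, "dx": 0, "dy": 0, "dz": 0, "fingers": 0.04}, {"rx": 0, "ry": 0, "rz": 0, "dx": 0, "dy": 0, "dz": 0, "fingers": 0.04}])

```text
time_s: 21.85
position: [0.533, 0.2559, 0.2021]
tool_rot: [[-0.924, -0.382, -0.002], [-0.382, 0.924, -0.001], [0.002, 0.0, -1.0]]
ft_force: [0.1, -0.0, -1.3]
grip_width: 0.0529
gripper_force: 73.1
```

Run:
```python
from go import *
need(.5335,.2555,.205)
t=shot("scene");A=t["color"]
B=np.zeros((560,800,3),np.uint8)
B[:]=cv2.resize(A[130:410,90:490],(800,560),interpolation=cv2.INTER_CUBIC)
cv2.imwrite("pics/s7.png",B)
s=env.observe();print(s["qvel"],s["ft_force"],s["grip_width"],s["gripper_force"])
```

```text
now [0.533  0.2559 0.2021] yaw now 112.44198120316659 q [ 14.1862  27.2257  70.3013  -0.006   82.5883 -98.255 ] rot [ 0.0002 -0.002   0.    ] shift tool now [-0.0003 -0.0006 -0.0029] shift after rot [-0.0003 -0.0006 -0.0029]
[-0.062   0.1308 -0.271   0.0807  0.1305 -0.0291] [-0.5862  0.0383 -0.8214] 0.05277248117192112 73.08408178389072
```

View pics/s7.png

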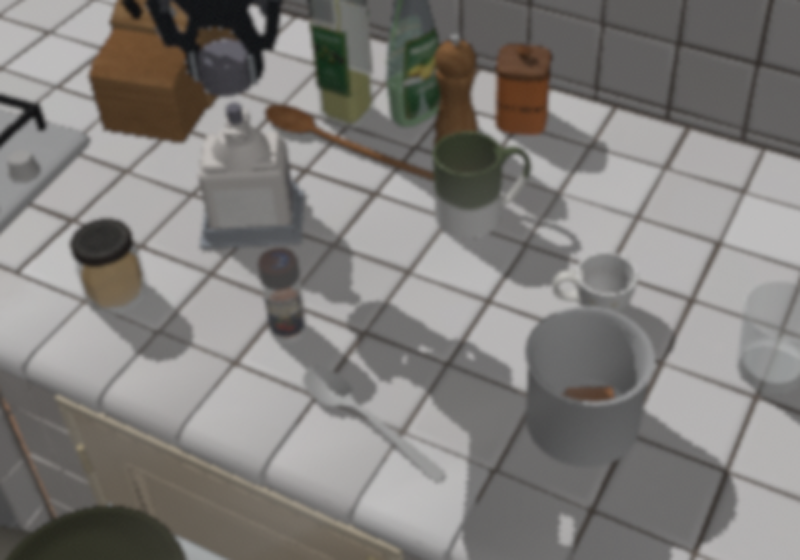

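s7 shows the cap in the gripper at about (222,68), clear above the jug's bare neck at (233,110). The chips are in the pot and nothing else looks disturbed. One settling move, then I'll hand in.

>>> arm_command(deltas=[{"rx": 0, "ry": 0, "rz": 0, "dx": 0, "dy": 0, "dz": 0, "fingers": 0.04}, {"rx": 0, "ry": 0, "rz": 0, "dx": 0, "dy": 0, "dz": 0, "fingers": 0.04}, {"rx": 0, "ry": 0, "rz": 0, "dx": 0, "dy": 0, "dz": 0, "fingers": 0.04}, {"rx": 0, "ry": 0, "rz": 0, "dx": 0, "dy": 0, "dz": 0, "fingers": 0.04}])

```text
time_s: 22.3
position: [0.5334, 0.256, 0.2031]
tool_rot: [[-0.924, -0.382, -0.0], [-0.382, 0.924, -0.0], [0.0, -0.0, -1.0]]
ft_force: [0.0, -0.6, -0.1]
grip_width: 0.0528
gripper_force: 73.1
```

```bash
python3 -c "
from rig import env
print(env.close_job())"
```

```text
the job is handed in; nothing more can be done
None
```

Job handed in at about 22 s of robot time: both wood chips are in the pot, the jug is open, and the cap is held level and still about 35 mm above its mouth; nothing else looked moved in the last picture, and no verdict came back.

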